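# Clear the corner board and hold a carving against its stops

### The job

Pick up the block brush and sweep the three wood offcuts off the corner board into the grey tray along the board's near edge, touching the offcuts with nothing but the brush, then stand the brush back on the bench clear of the board. Next set the carved figure's square plinth flat on the board, slide it fully home into the corner so that it sits flush against both blue stops at once, and finish while still gripping it and pressing it firmly but not hard (about 10 N) against both stops. Leave the bottle, the mallet and the bowl where they are.

Things in the scene. Friction and masses are not known exactly. Their poses are not given: they have to be found in the camera images.
- board: Fixed corner board. Origin on the bench top under its middle; z up, x to the far stop (away from the robot), y to the side stop; yaw within 0.25 rad. Flat waxed brown bed (friction about 0.2), top at z = 45 mm, x -100 to +120 mm, y -120 to +120 mm; near edge (x = -100) and -y edge open. Grey open tray along the near edge: x -211 to -101, y -120 to +120 mm, 38 mm high, walls 4 mm.
- stop_far: Blue slick plastic bar fixed on the bed, 20 x 220 x 24 mm (x, y, z of the board), top 69 mm above the bench. Origin: centre of its underside, at (110, 10, 45) mm in the board frame; its stop face looks to -x of the board, at board x = +100 mm. Rigid, low friction (about 0.2).
- stop_side: Blue slick plastic bar fixed on the bed, 150 x 20 x 24 mm (x, y, z of the board), top 69 mm above the bench. Origin: centre of its underside, at (25, 110, 45) mm in the board frame; its stop face looks to -y of the board, at board y = +100 mm. Rigid, low friction (about 0.2).
- corner (a point): The point on the bed where the two stop faces meet, at (100, 100, 45) mm in the board frame; axes as the board's.
- tray (a point): Centre of the tray's inner floor, at (-156, 0, 5) mm in the board frame; axes as the board's.
- brush: Loose block brush, about 0.22 kg, standing on its bristles on the bench left or right of the board. Origin: centre of its underside; z up, long axis x. Stiff black bristles 160 x 32 mm, 30 mm high; red back 160 x 40 mm from 30 to 48 mm; dark grip rail 100 x 26 mm (x, y) from 48 to 82 mm: pinch it across y from above.
- offcut0: Loose pale wood offcut, 40 x 24 x 26 mm, about 20 g, lying on the bed. Origin: centre of its underside as it lies at the start.
- offcut1: Loose pale wood offcut, 34 x 24 x 30 mm, about 20 g, lying on the bed. Origin: centre of its underside as it lies at the start.
- offcut2: Loose pale wood offcut with a step, 40 x 24 x 29 mm, about 20 g, lying on the bed. Origin: centre of its underside as it lies at the start.
- figure: Loose pale carved bird, about 0.2 kg, upright on the bench on the other side of the board from the brush. Origin: centre of the plinth's underside; z up. Square plinth 80 x 80 x 28 mm; post 30 x 30 mm from 28 to 80 mm, head to 97 mm. Wings stick out along +x and -x (to 37 mm from the axis, 56 to 80 mm up): pinch the post across y from above. Any of its four sides may face any stop.
- oil: Bystander: loose brown bottle with white cap, 54 mm across, 130 mm tall. Origin: centre of its underside.
- mallet: Bystander: loose dark carver's mallet standing on its head, 72 mm across, 187 mm tall. Origin: centre of its underside.
- pot: Bystander: loose blue ceramic bowl, 90 mm across, 60 mm tall, beyond the board. Origin: centre of its underside.

How it is judged (in metres and radians):
On the way, in this order (a step that is already met when the one before it is completed fails the run):
1. the brush is lifted in the fingers (height (world z) of brush above 0.03 m and contact force between the fingers and brush above 1 N), for 0.2 s.
2. all three offcuts lie in the tray (z of each of offcut0, offcut1, offcut2 in the frame of tray below 0.036 m and x of offcut0 in the frame of tray between -0.055 and 0.055 m and y of offcut0 in the frame of tray between -0.12 and 0.12 m and x of offcut1 in the frame of tray between -0.055 and 0.055 m and y of offcut1 in the frame of tray between -0.12 and 0.12 m and x of offcut2 in the frame of tray between -0.055 and 0.055 m and y of offcut2 in the frame of tray between -0.12 and 0.12 m), for 0.2 s.
3. the brush stands on the bench again, let go, clear of the board (height (world z) of brush below 0.01 m and angle between brush's own z axis and vertical below 0.15 rad and contact force between brush and board below 0.1 N and contact force between the fingers and brush below 0.1 N and linear speed of brush below 0.02 m/s), for 0.2 s.
At the end, for the whole second after the job is handed in: Figure gripped, flat on the bed, upright within 0.06 rad, square within 0.05 rad, axis 36 to 45 mm from both stop faces, pressing each stop with 2 to 35 N, at rest; all three offcuts in the tray; brush upright on the bench, released, off the board (all of step 2 and all of step 3 and contact force between figure and stop_far between 2 and 35 N and contact force between figure and stop_side between 2 and 35 N and contact force between the fingers and figure above 2 N and angle between figure's own z axis and vertical below 0.06 rad and (angle between the x axis of figure and the x axis of board, either way round below 0.05 rad or angle between the x axis of figure and the y axis of board, either way round below 0.05 rad) and x of figure in the frame of corner between -0.045 and -0.036 m and y of figure in the frame of corner between -0.045 and -0.036 m and z of figure in the frame of corner between -0.004 and 0.004 m and linear speed of figure below 0.01 m/s); the arm keeps its last pose, push and grip.
It fails at once if an offcut is touched by the fingers, the arm or the figure (contact force between any of the fingers, the arm, figure and offcut0 above 0.3 N or contact force between any of the fingers, the arm, figure and offcut1 above 0.3 N or contact force between any of the fingers, the arm, figure and offcut2 above 0.3 N).
It fails at once if the bottle, mallet or bowl is moved more than 20 mm (distance of any of oil, mallet, pot from where it was at the start of the episode above 0.02 m).
It also fails if it takes over 72 s, if anything falls off the work surface, if the arm or the gripper's body presses on something with over 40 N, if the wrist force passes 120 N, or if a joint passes its speed limit or range.

### The arm

A 7-joint arm with a two-finger parallel gripper is mounted at the origin on the work surface. World frame = base frame: x ahead of the robot, y to its left, z up, the work surface at z = 0. Lengths are in m, angles in degrees, forces in N, time in s.
With the tool pointing down it reaches from about 0.425 to 0.875 m from the base axis. Payload 4.7 kg.
Tool frame: the origin (TCP) lies between the finger pads; the fingertips stand env.tip_reach ahead of it and the grasp point (between the pads) lies 2 mm behind it (env.tip_reach is the distance from the TCP to the fingertips, in m); z points along the fingers, y is the line along which they close (so a half turn about z gives the same grasp; the last joint's range is limited). The gripper opens to 87 mm and grips with 3 to 60 N. Pads are 19 mm wide; open, the fingers measure 117 mm over their backs; the gripper's body (75 mm by 190 mm) begins 51 mm behind the grasp point.
Start: joints at [-69.666, 18.392, -4.016, 83.108, 1.295, 78.541, -3.26], TCP at [0.217, 0.613, 0.24] pointing down, gripper open.
Joint ranges: [-163.93, 163.93], [-17.29, 119.83], [-79.2, 71.16], [3.27, 140.29], [-89.18, 269.18], [5.43, 117.66], [-154.24, 154.24]. Speed limits (degrees/s): [147.25, 147.25, 180, 180, 180, 180, 180].

### API

Orientations are given as [roll, pitch, yaw] about the fixed x, y, z axes, in that order (R = Rz(yaw) Ry(pitch) Rx(roll)).
In Python, from cell import env, read_camera gives the robot as it stands. The module is installed in compiled form; this text tells all that it offers.
- The arm moves only by the shell command python3 -m handwheel 'ROWS' [FORCE]. ROWS is rows parted by semicolons, their numbers by spaces, 1 to 8 of them, each of 5 numbers: dx, dy, dz in m, then a turn about the tool's z in degrees, then the finger opening in m; each row is the pose to reach, as a shift and turn from the pose commanded when the command began, along the tool's axes at that moment; what a row does not reach only later rows make up. A row lasts 1/12 s, in which the tool goes at most 0.0417 m and 7.16 degrees, less where a joint would pass 70% of its speed; a pose out of reach is approached as far as the arm can. The fingers move at their own pace and stop on an object; FORCE is the grip in N (left out, the last holds). Time passes only in rows, so rows that do not move let the fingers close. It prints the time, the measured TCP pose, the force, the opening and the grip force at its end.
- env.get_obs(): the state, without advancing time (a new reading comes with each control period).
- read_camera(name): name is "scene" or "top"; returns a dict with "color" (400x640x3 uint8, blue, green, red), "fx", "fy", "cx", "cy" (pixels), "dist" ([k1, k2, p1, p2, k3] as OpenCV has them; the pictures are not rectified), "world_from_camera" (4x4, takes a point from camera to world coordinates). Camera axes: x right, y down, z forward; pixel columns grow to the right and rows downward; lengths in m; the calibration is good to about 2 mm. A picture is of the moment at which its call begins. There is no depth.
- env.sign_off(): hands the job in; it is judged then, once.
The state is a dict: "time_s": time; "qpos": joint angles; "joint_velocities": joint speeds; "effort": joint torques, N m; "tool_pos": TCP position; "tool_rot": TCP orientation; "force": force on the tool from outside, world axes, zero at the start; "wrist_torque": the same for the moment, N m; "grip_width": finger opening in m; "grasp_force": force on a finger pad.
Only numpy, scipy, OpenCV 4.12 (cv2) and the standard library are available. Lean on these libraries where they do the work, as an engineer would, in place of code of your own. Each camera call takes 0.05 s, during which the arm holds its last target. There are 200 camera calls.

## Working session

There is one attempt and no reset: what is moved stays moved. The work goes in short steps, Python scripts to look and compute and a shell command to move; the robot and the scene stay as the last step left them, time stands still between calls to the robot, and variables do not carry over. Pictures are saved under pics/ and viewed, at most 10 in all, crops included, and the job is handed in when it is done.

```bash
mkdir -p pics
cat > h.py <<'E'
import numpy as np, cv2
from cell import env, read_camera
def ray(c,uv):
    K=np.array([[c["fx"],0,c["cx"]],[0,c["fy"],c["cy"]],[0,0,1.]])
    p=cv2.undistortPoints(np.array(uv,float).reshape(-1,1,2),K,np.array(c["dist"],float)).reshape(-1,2)
    T=np.array(c["world_from_camera"]); d=np.c_[p,np.ones(len(p))]@T[:3,:3].T
    return T[:3,3],d
def plane(c,uv,z):
    o,d=ray(c,uv); return o+d*((z-o[2])/d[:,2])[:,None]
E
python3 - <<'E'
from h import *
for n in("top","scene"):
    c=read_camera(n); cv2.imwrite(f"pics/{n}0.png",c["color"]); print(n,c["fx"],np.array(c["world_from_camera"]).round(3).tolist())
o=env.get_obs(); print({k:o[k] for k in("time_s","tool_pos","tool_rot","force","grip_width")},env.tip_reach)
E
```

```text
top 412.9222296554849 [[0.01, -0.992, 0.123, 0.484], [-1.0, -0.009, 0.007, -0.014], [-0.006, -0.123, -0.992, 1.027], [0.0, 0.0, 0.0, 1.0]]
scene 384.99800460153125 [[-0.842, 0.348, -0.413, 0.963], [0.54, 0.57, -0.619, 0.552], [0.02, -0.744, -0.668, 0.659], [0.0, 0.0, 0.0, 1.0]]
{'time_s': 0.1, 'tool_pos': array([0.21715662, 0.61215706, 0.23859086]), 'tool_rot': array([-1.79902193e+02,  5.87134458e-03,  1.60474751e+02]), 'force': array([-0.31944149, -0.57293302, -0.85751859]), 'grip_width': 0.08680797939008822} 0.017
```

View pics/top0.png

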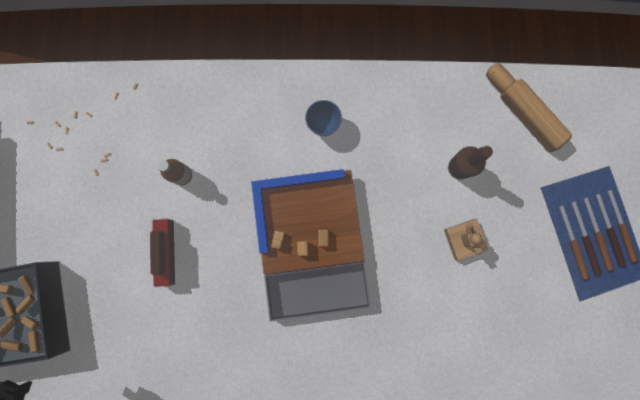

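View pics/scene0.png

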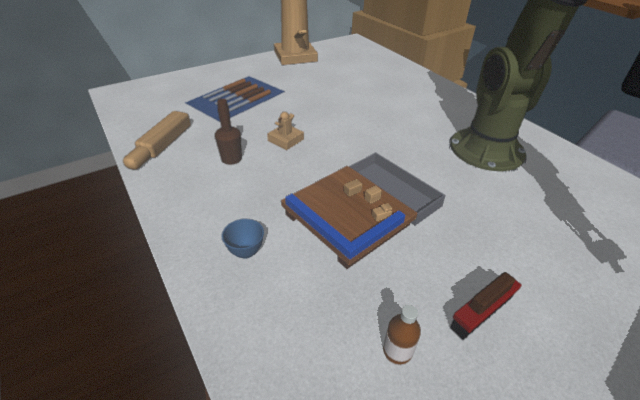

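The top view has +x up and +y left. The brush is at (160,253), with the red back and dark rail running vertically. The board is around (310,225), its blue corner at top-left (255,183), with offcuts at (278,240), (303,249) and (323,238). The figure is at (466,240), the mallet at (468,162), the bottle at (175,172) and the bowl at (323,118). The scene view shows the same layout from the far left.

Run:
```python
from h import *
c=read_camera("top"); im=c["color"]; hsv=cv2.cvtColor(im,cv2.COLOR_BGR2HSV)
def cont(m,box,n=1):
    b=np.zeros_like(m); x0,y0,x1,y1=box; b[y0:y1,x0:x1]=m[y0:y1,x0:x1]
    cs=cv2.findContours(b,cv2.RETR_EXTERNAL,cv2.CHAIN_APPROX_NONE)[0]
    return sorted(cs,key=cv2.contourArea)[::-1][:n]
for n,p in dict(blue=(178,186),wood=(220,320),off=(238,278),red=(230,172),rail=(250,156),pl=(245,460),bench=(300,200)).items(): print(n,hsv[p],end=' ')
print()
blue=cv2.inRange(hsv,(105,150,60),(130,255,255))
k=cont(blue,(240,160,365,270))[0]
w=plane(c,k.reshape(-1,2),.069)
# outer edges: far = highest row pixel for each column, side = leftmost col per row
b=np.zeros_like(blue);cv2.drawContours(b,[k],-1,255,-1)
far=[(u,np.where(b[:,u])[0].min()-.5) for u in range(262,338)]
side=[(np.where(b[v])[0].min()-.5,v) for v in range(192,245)]
F=plane(c,far,.069)[:,:2];S=plane(c,side,.069)[:,:2]
def fit(P): 
    l=cv2.fitLine(P.astype(np.float32),cv2.DIST_HUBER,0,.001,.001).ravel(); return l[2:],l[:2]
(pf,df),(ps,ds)=fit(F),fit(S)
df*=np.sign(df[1]);ds*=np.sign(ds[0])
yf=np.degrees(np.arctan2(-df[0],df[1]));ys=np.degrees(np.arctan2(ds[1],ds[0]))
t=np.linalg.solve(np.c_[df,-ds],ps-pf);C=pf+df*t[0]
print("yaw far,side",yf,ys,"outer corner",C)
y=np.radians((yf*75+ys*53)/128);R=np.array([[np.cos(y),-np.sin(y)],[np.sin(y),np.cos(y)]])
B=C-R@[.12,.12];print("yaw",np.degrees(y),"board",B)
np.savez("board.npz",B=B,R=R)
off=cv2.inRange(hsv,(8,40,125),(25,150,255))
for k in cont(off,(264,222,345,262),3):
    P=plane(c,k.reshape(-1,2),.072)[:,:2]; print("off",k.reshape(-1,2).min(0),k.reshape(-1,2).max(0),"board frame bounds",((P-B)@R).min(0).round(3),((P-B)@R).max(0).round(3))
red=cv2.inRange(hsv,(0,150,60),(8,255,255))|cv2.inRange(hsv,(172,150,60),(180,255,255))
k=cont(red,(130,200,200,300))[0];P=plane(c,k.reshape(-1,2),.048)[:,:2].astype(np.float32);print("red",k.reshape(-1,2).min(0),k.reshape(-1,2).max(0),cv2.minAreaRect(P))
k=cont(cv2.inRange(hsv,(3,60,20),(20,255,110)),(140,210,166,290))[0];P=plane(c,k.reshape(-1,2),.082)[:,:2].astype(np.float32);print("rail",k.reshape(-1,2).min(0),k.reshape(-1,2).max(0),cv2.minAreaRect(P))
cv2.imwrite("pics/c1.png",np.hstack([cv2.resize(im[160:310,240:380],None,fx=3,fy=3),cv2.resize(im[205:295,130:200],None,fx=5,fy=5),]) if 0 else cv2.resize(im[160:280,240:380],None,fx=4,fy=4))
a=cv2.resize(im[205:295,125:205],None,fx=5,fy=5);d=cv2.resize(im[205:295,430:510],None,fx=5,fy=5);cv2.imwrite("pics/c2.png",np.hstack([a,d]))
```

```text
blue [165   6  85] wood [ 12 133 113] off [ 15 104 157] red [120   4  58] rail [ 9 64 80] pl [ 16  94 152] bench [130   4 178] 
yaw far,side 8.340642 7.9263487 outer corner [0.6354579  0.15801208]
yaw 8.169099 board [0.53372692 0.0221783 ]
off [272 230] [283 247] board frame bounds [-0.039  0.062] [0.001 0.091]
off [318 230] [327 245] board frame bounds [-0.049 -0.039] [-0.013 -0.015]
off [297 241] [306 255] board frame bounds [-0.064  0.012] [-0.032  0.036]Traceback (most recent call last):
  File "<stdin>", line 31, in <module>
IndexError: list index out of range
```

Run:
```python
from h import *
im=cv2.imread("pics/top0.png"); hsv=cv2.cvtColor(im,cv2.COLOR_BGR2HSV)
for u in range(146,180,2): print(u,hsv[252,u],end=';')
print()
for v in (224,230,240,250,258): print([tuple(hsv[v,u].tolist()) for u in range(440,492,6)])
a=cv2.resize(im[205:295,125:205],None,fx=5,fy=5,interpolation=0);d=cv2.resize(im[205:295,430:510],None,fx=5,fy=5,interpolation=0);cv2.imwrite("pics/c2.png",np.hstack([a,d])[:450,:800])
```

```text
146 [120   3 177];148 [120   3 176];150 [  9  34 106];152 [ 8 61 79];154 [ 8 61 79];156 [ 9 64 80];158 [ 8 54 75];160 [ 5 25 62];162 [15 17 59];164 [ 0 28 63];166 [ 0 84 85];168 [179  73  77];170 [177  39  65];172 [ 0  0 55];174 [120   3  92];176 [120   4 114];178 [120   2 117];
[(120, 1, 174), (135, 3, 174), (135, 3, 177), (13, 20, 152), (16, 95, 156), (16, 92, 142), (15, 95, 158), (135, 3, 168), (130, 4, 176)]
[(135, 3, 175), (15, 73, 109), (15, 94, 160), (15, 95, 159), (16, 92, 149), (14, 78, 111), (15, 93, 145), (0, 6, 121), (120, 1, 173)]
[(120, 3, 175), (165, 3, 166), (15, 94, 154), (15, 94, 155), (15, 71, 101), (15, 81, 116), (15, 96, 156), (15, 77, 109), (120, 3, 155)]
[(135, 3, 175), (135, 3, 174), (15, 61, 108), (15, 95, 158), (16, 96, 160), (15, 93, 148), (15, 93, 146), (15, 80, 118), (150, 2, 116)]
[(120, 3, 176), (120, 3, 176), (135, 3, 172), (15, 94, 155), (12, 33, 117), (135, 4, 119), (120, 2, 118), (120, 2, 118), (120, 2, 117)]
```

View pics/c2.png

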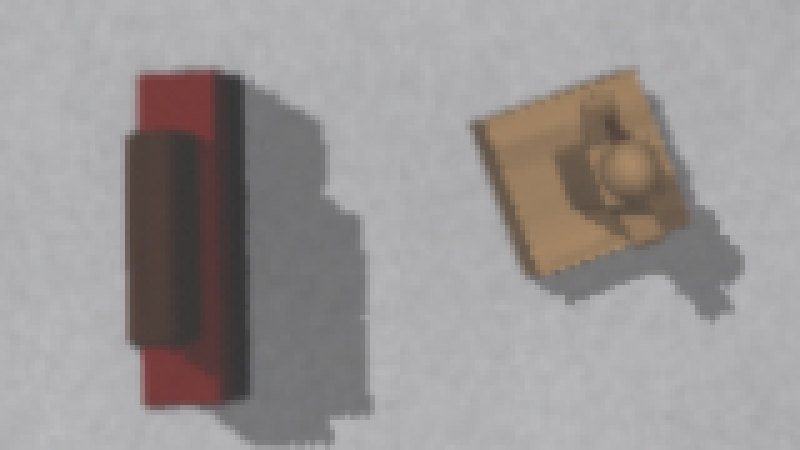

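The crop shows the brush rail's left top edge running from (150.4,231.4) to (151.2,274.2) px and the red back's left edge from (152.4,219.4) to (153.8,286.6). The plinth-top corners are near (447.6,229), (477.4,218.6), (488,249) and (458.6,260). The wings run roughly along the plinth's left edge direction.

Run:
```python
from h import *
c=read_camera("top"); L=lambda p:[((x)/5+125-.4,y/5+205-.4) for x,y in p]
Rr=lambda p:[((x-400)/5+430-.4,y/5+205-.4) for x,y in p]
def ctr(P,w):
    d=P[0]-P[-1];l=np.linalg.norm(d);d/=l; m=(P[0]+P[-1])/2; n=np.array([d[1],-d[0]]) # right of +x dir
    return m+n*w, np.degrees(np.arctan2(d[1],d[0])),l
print("rail",ctr(plane(c,L([(127,131),(131,347)]),.082)[:,:2],.013))
print("back",ctr(plane(c,L([(137,73),(144,408)]),.048)[:,:2],.020))
P=plane(c,Rr([(487,121),(637,68),(690,222),(543,275)]),.028)[:,:2];print("plinth",P.round(4).tolist(),P.mean(0))
Q=plane(c,Rr([(472,122),(528,278)]),0)[:,:2];print("base +y edge",ctr(Q,.04))
print("head",plane(c,Rr([(630,166)]),.085))
# scene view check: brush red/rail, figure head
for n,p,z in(("oil",(173,165),.13),("mallet",(489,152),.187),("pot",(324,118),.03)): print(n,plane(c,[p],z))
```

```text
rail (array([0.46856731, 0.37441534]), np.float64(4.129777973919408), np.float64(0.09914504233027048))
back (array([0.46824734, 0.37632523]), np.float64(4.233626822489068), np.float64(0.15928443437262615))
plinth [[0.5312, -0.3109], [0.5574, -0.3857], [0.4828, -0.4096], [0.4571, -0.3365]] [ 0.50711767 -0.36065977]
base +y edge (array([ 0.50634944, -0.36263998]), np.float64(18.898374560437592), np.float64(0.08146767733921415))
head [[ 0.50827789 -0.35976974  0.085     ]]
oil [[0.66287776 0.32660988 0.13      ]]
mallet [[ 0.68514806 -0.35753388  0.187     ]]
pot [[ 0.80483135 -0.00977605  0.03      ]]
```

```bash
cat > go.py <<'E'
import sys
from h import *
from scipy.spatial.transform import Rotation as Ro
def go(x,y,z,yaw):
    o=env.get_obs(); R=Ro.from_euler("xyz",o["tool_rot"],degrees=True)
    d=R.inv().apply(np.array([x,y,z])-o["tool_pos"]); t=-((yaw-o["tool_rot"][2]+180)%360-180)
    print("shift",d.round(4),"turn",round(t,2),"rows",np.linalg.norm(d)/.0417,abs(t)/7.16,"t",round(o["time_s"],2),"tilt",o["tool_rot"][:2].round(2))
if __name__=="__main__": go(*map(float,sys.argv[1:5]))
E
python3 go.py .4685 .3755 .14 184.2; python3 go.py .4685 .3755 .068 184.2
```

```text
shift [-0.316  -0.1391  0.0991] turn -23.72 rows 8.614211511440017 3.312858185006224 t 0.2 tilt [-1.7993e+02  1.0000e-02]
shift [-0.316  -0.139   0.1711] turn -23.72 rows 9.239816381747318 3.312858185006224 t 0.2 tilt [-1.7993e+02  1.0000e-02]
```

```bash
python3 -m handwheel '-0.316 -0.139 0.099 -23.7 0.085;-0.316 -0.139 0.099 -23.7 0.085;-0.316 -0.139 0.099 -23.7 0.085;-0.316 -0.139 0.099 -23.7 0.085;-0.316 -0.139 0.099 -23.7 0.085;-0.316 -0.139 0.099 -23.7 0.085;-0.316 -0.139 0.099 -23.7 0.085;-0.316 -0.139 0.099 -23.7 0.085' 30
python3 -m handwheel '0 0 0 0 0.085;0 0 0 0 0.085;0 0 0 0 0.085'; python3 go.py .4685 .3755 .068 184.2
```

```text
time_s: 0.87
tool_pos: [0.4505, 0.3925, 0.1477]
tool_rot: [180.0, 0.0, -175.8]
force: [0.8, 0.1, 0.4]
grip_width: 0.0855
grasp_force: 0.0
time_s: 1.12
tool_pos: [0.4491, 0.3944, 0.148]
tool_rot: [180.0, -0.0, -175.9]
force: [-0.4, 1.0, 0.5]
grip_width: 0.0855
grasp_force: 0.0
shift [-0.0181 -0.0203  0.08  ] turn -0.05 rows 2.025064585955449 0.007282709618378162 t 1.12 tilt [ 1.7997e+02 -4.0000e-02]
```

```bash
python3 -m handwheel '-0.018 -0.020 0.02 0 0.085;-0.018 -0.020 0.05 0 0.085;-0.018 -0.020 0.08 0 0.085;-0.018 -0.020 0.08 0 0.085;-0.018 -0.020 0.08 0 0.02;-0.018 -0.020 0.08 0 0.02;-0.018 -0.020 0.08 0 0.02;-0.018 -0.020 0.08 0 0.02' 40
python3 -m handwheel '0 0 0 0 0.02;0 0 0 0 0.02'; python3 go.py .4685 .3755 .068 184.2
```

```text
time_s: 1.78
tool_pos: [0.4696, 0.3771, 0.0705]
tool_rot: [179.9, 0.2, -175.8]
force: [-0.5, -0.8, -0.0]
grip_width: 0.0658
grasp_force: 0.0
time_s: 1.95
tool_pos: [0.4693, 0.376, 0.0693]
tool_rot: [179.9, 0.1, -175.8]
force: [-0.1, 0.4, 0.2]
grip_width: 0.0531
grasp_force: 0.0
shift [ 0.0008 -0.0005  0.0013] turn -0.02 rows 0.038646647163448684 0.002273846203942483 t 1.95 tilt [1.7993e+02 9.0000e-02]
```

```bash
python3 -m handwheel '0 0 0 0 0.02;0 0 0 0 0.02;0 0 0 0 0.02;0 0 0 0 0.02;0 0 0 0 0.02;0 0 0 0 0.02;0 0 0 0 0.02;0 0 0 0 0.02'; python3 -m handwheel '0 0 -0.03 0 0.02;0 0 -0.06 0 0.02;0 0 -0.09 0 0.02;0 0 -0.1 0 0.02;0 0 -0.1 0 0.02'
python3 - <<'E'
from go import *
b=np.load("board.npz");B,R=b["B"],b["R"]
for x in(.055,-.11):
    p=B+R@[x,.014];print(x,p);go(*p,.17,98.2)
E
```

```text
time_s: 2.62
tool_pos: [0.4688, 0.3756, 0.0681]
tool_rot: [180.0, -0.0, -175.8]
force: [0.5, 0.4, -1.4]
grip_width: 0.0257
grasp_force: 39.8
time_s: 3.03
tool_pos: [0.4704, 0.3766, 0.1713]
tool_rot: [179.8, 0.3, -175.8]
force: [-0.0, 0.7, -1.7]
grip_width: 0.0259
grasp_force: 39.8
0.055 [0.58617951 0.04385147]
shift [-0.0913 -0.3403  0.0005] turn 85.97 rows 8.449559077492102 12.006409309518935 t 3.03 tilt [179.8    0.28]
-0.11 [0.42285376 0.02040578]
shift [ 7.330e-02 -3.518e-01 -3.000e-04] turn 85.97 rows 8.618256781587025 12.006409309518935 t 3.03 tilt [179.8    0.28]
```

```bash
python3 -m handwheel '-0.0913 -0.34 0 50 0.02;-0.0913 -0.34 0 50 0.02;-0.0913 -0.34 0 50 0.02;-0.0913 -0.34 0 50 0.02;-0.0913 -0.34 0 50 0.02;-0.0913 -0.34 0 50 0.02;-0.0913 -0.34 0 50 0.02;-0.0913 -0.34 0 50 0.02'
python3 go.py .5862 .0439 .17 98.2
```

```text
time_s: 3.7
tool_pos: [0.5774, 0.0585, 0.1657]
tool_rot: [-179.8, -0.1, 133.9]
force: [1.0, 0.2, -1.8]
grip_width: 0.0257
grasp_force: 39.8
shift [-0.0166 -0.0038 -0.0043] turn 35.67 rows 0.421156040047299 4.981801430403022 t 3.7 tilt [-1.7984e+02 -9.0000e-02]
```

```bash
python3 -m handwheel '-0.0166 -0.0038 -0.004 35.7 0.02;-0.0166 -0.0038 -0.004 35.7 0.02;-0.0166 -0.0038 -0.004 35.7 0.02;-0.0166 -0.0038 -0.004 35.7 0.02;-0.0166 -0.0038 -0.004 35.7 0.02;-0.0166 -0.0038 -0.004 35.7 0.02;-0.0166 -0.0038 -0.004 35.7 0.02'
python3 go.py .5862 .0439 .115 98.2
python3 - <<'E'
from h import *
a=read_camera("top")["color"][150:300,220:400];b=read_camera("scene")["color"][110:290,240:460]
cv2.imwrite("pics/p5.png",np.hstack([cv2.resize(a,(400,333)),cv2.resize(b,(400,333))]))
E
```

```text
time_s: 4.28
tool_pos: [0.5862, 0.046, 0.1702]
tool_rot: [-179.8, 0.0, 98.7]
force: [1.0, -0.8, -1.6]
grip_width: 0.0258
grasp_force: 39.8
shift [-0.0021 -0.0002  0.0552] turn 0.47 rows 1.3237094540551613 0.06623624177662568 t 4.28 tilt [-1.7982e+02  3.0000e-02]
```

View pics/p5.png

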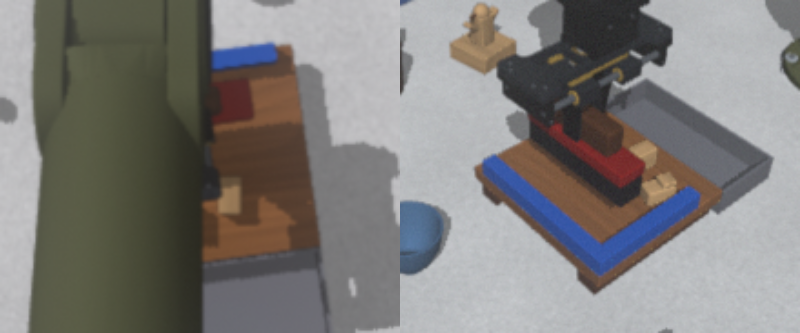

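The left crop shows the red brush back at (230,100), over the bed behind the offcuts, though the arm hides most of the view. The right crop shows the brush above the bed, with offcuts at (645,153) and (660,188) on its tray side. The way down is clear.

```bash
python3 -m handwheel '-0.002 0 0.02 0.4 0.02;-0.002 0 0.04 0.4 0.02;-0.002 0 0.052 0.4 0.02;-0.002 0 0.0555 0.4 0.02;-0.002 0 0.0555 0.4 0.02;-0.002 0 0.0555 0.4 0.02'
python3 - <<'E'
from go import *
b=np.load("board.npz");B,R=b["B"],b["R"]
o=env.get_obs();print((o["tool_pos"][:2]-B)@R)
go(*(B+R@[-.1,.014]),.1145,98.2)
E
```

```text
time_s: 4.88
tool_pos: [0.588, 0.0442, 0.1172]
tool_rot: [180.0, 0.0, 98.1]
force: [0.5, 0.1, -1.5]
grip_width: 0.0257
grasp_force: 39.8
[0.05687908 0.01410622]
shift [-0.0003 -0.1569  0.0025] turn -0.09 rows 3.7626277750944923 0.012685094282160404 t 4.88 tilt [179.96   0.  ]
```

```bash
python3 -m handwheel '0 -0.013 0.0015 0 0.02;0 -0.026 0.0015 0 0.02;0 -0.039 0.0015 0 0.02;0 -0.052 0.0015 0 0.02;0 -0.065 0.0015 0 0.02;0 -0.078 0.0015 0 0.02;0 -0.09 0.0015 0 0.02;0 -0.10 0.0015 0 0.02'
python3 - <<'E'
from go import *
b=np.load("board.npz");B,R=b["B"],b["R"]
o=env.get_obs();print((o["tool_pos"][:2]-B)@R)
go(*(B+R@[-.1,.014]),.1145,98.2)
E
```

```text
time_s: 5.55
tool_pos: [0.4889, 0.0301, 0.1166]
tool_rot: [179.8, -0.0, 98.1]
force: [0.6, 0.2, -1.3]
grip_width: 0.0254
grasp_force: 39.8
[-0.04329182  0.0141712 ]
shift [-0.0003 -0.0567  0.0019] turn -0.12 rows 1.3608079686576207 0.016502463080139897 t 5.55 tilt [ 1.7985e+02 -3.0000e-02]
```

```bash
python3 -m handwheel '0 -0.01 0.001 0 0.02;0 -0.02 0.001 0 0.02;0 -0.03 0.001 0 0.02;0 -0.04 0.001 0 0.02;0 -0.05 0.001 0 0.02;0 -0.057 0.001 0 0.02;0 -0.06 0.001 0 0.02;0 -0.06 0.001 0 0.02'
python3 - <<'E'
from go import *
b=np.load("board.npz");B,R=b["B"],b["R"]
o=env.get_obs();print((o["tool_pos"][:2]-B)@R)
a=read_camera("top")["color"][150:330,220:400];b=read_camera("scene")["color"][110:290,270:470]
cv2.imwrite("pics/p6.png",np.hstack([cv2.resize(a,(400,400)),cv2.resize(b,(400,400))]))
E
```

```text
time_s: 6.22
tool_pos: [0.4286, 0.0217, 0.1142]
tool_rot: [180.0, -0.0, 98.1]
force: [-0.2, -0.1, -1.9]
grip_width: 0.0254
grasp_force: 39.8
[-0.10414419  0.01445891]
```

View pics/p6.png

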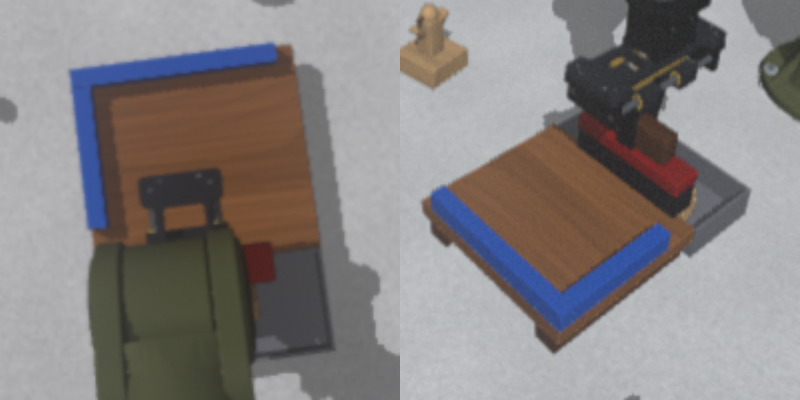

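The bed is clear. In the left crop a pale offcut shows in the tray beside the brush at (255,300), and the right crop shows one at (690,200), partly hidden. I'll lift, carry the brush back, and check the tray on the way.

```bash
python3 -m handwheel '0 0.003 -0.03 0 0.02;0 0.003 -0.06 0 0.02;0 0.003 -0.08 0 0.02;0 0.003 -0.08 0 0.02'; python3 go.py .4685 .3755 .18 184.2
```

```text
time_s: 6.65
tool_pos: [0.4356, 0.0226, 0.1986]
tool_rot: [179.5, -0.0, 98.1]
force: [0.4, 0.2, -0.6]
grip_width: 0.0257
grasp_force: 39.8
shift [0.3448 0.0819 0.0196] turn -86.13 rows 8.511313712363721 12.029126540110692 t 6.65 tilt [ 1.7951e+02 -4.0000e-02]
```

```bash
python3 -m handwheel '0.3448 0.0819 0.018 -86.1 0.02;0.3448 0.0819 0.018 -86.1 0.02;0.3448 0.0819 0.018 -86.1 0.02;0.3448 0.0819 0.018 -86.1 0.02;0.3448 0.0819 0.018 -86.1 0.02;0.3448 0.0819 0.018 -86.1 0.02;0.3448 0.0819 0.018 -86.1 0.02;0.3448 0.0819 0.018 -86.1 0.02'
python3 go.py .4685 .3755 .18 184.2
python3 - <<'E'
from h import *
cv2.imwrite("pics/p7.png",np.vstack([cv2.resize(read_camera("top")["color"][160:330,240:400],(533,567))]))
E
```

```text
time_s: 7.32
tool_pos: [0.4625, 0.3556, 0.1755]
tool_rot: [-179.9, -0.0, 155.7]
force: [0.4, -0.4, -0.9]
grip_width: 0.026
grasp_force: 39.8
shift [ 0.0027  0.0206 -0.0045] turn -28.46 rows 0.5096627792334362 3.9751935246059253 t 7.32 tilt [-1.7992e+02 -4.0000e-02]
```

View pics/p7.png

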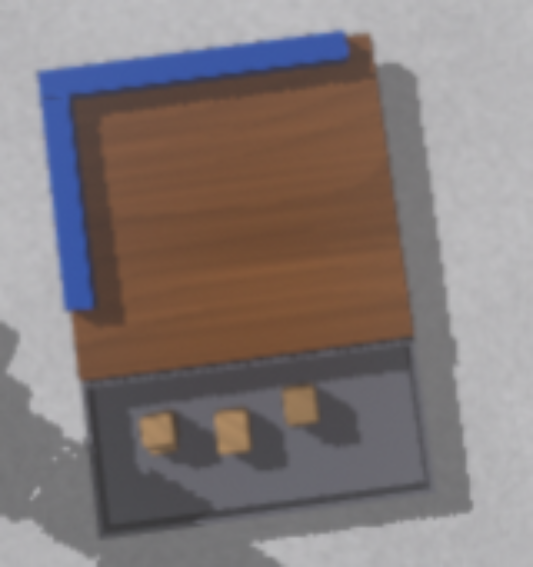

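All three offcuts lie in the tray, at about (157,432), (232,432) and (300,405) in the crop. Now I'll set the brush down.

```bash
python3 -m handwheel '0.0027 0.0206 0 -28.4 0.02;0.0027 0.0206 0 -28.4 0.02;0.0027 0.0206 0.02 -28.4 0.02;0.0027 0.0206 0.04 -28.4 0.02;0.0027 0.0206 0.07 -28.4 0.02;0.0027 0.0206 0.09 -28.4 0.02;0.0027 0.0206 0.099 -28.4 0.02;0.0027 0.0206 0.099 -28.4 0.02'; python3 go.py .4685 .3755 .0685 184.2
```

```text
time_s: 8.03
tool_pos: [0.4673, 0.3718, 0.0746]
tool_rot: [-179.8, -0.3, -176.3]
force: [0.4, -0.1, -2.1]
grip_width: 0.0258
grasp_force: 39.8
shift [-0.0015  0.0037  0.0061] turn -0.46 rows 0.17363750833396768 0.06398082639980418 t 8.03 tilt [-179.77   -0.29]
```

```bash
python3 -m handwheel '0 0 0 0 0.02;0 0 0 0 0.02'; python3 go.py .4685 .3755 .0675 184.2
```

```text
time_s: 8.2
tool_pos: [0.4699, 0.3742, 0.0796]
tool_rot: [179.9, 0.1, -176.2]
force: [0.0, -0.4, -1.8]
grip_width: 0.0259
grasp_force: 39.8
shift [0.0014 0.0014 0.0121] turn -0.44 rows 0.2934303823237946 0.061800701545982197 t 8.2 tilt [1.7991e+02 1.1000e-01]
```

```bash
python3 -m handwheel '0 0 0.006 0 0.02;0 0 0.01 0 0.02;0 0 0.0115 0 0.02;0 0 0.0115 0 0.02;0 0 0.0115 0 0.02'; python3 go.py .4685 .3755 .0675 184.2
```

```text
time_s: 8.62
tool_pos: [0.4694, 0.3741, 0.068]
tool_rot: [179.9, 0.1, -176.2]
force: [-0.9, -0.3, 5.6]
grip_width: 0.0253
grasp_force: 39.8
shift [0.0008 0.0015 0.0005] turn -0.42 rows 0.04276556212803945 0.059179823524738426 t 8.62 tilt [1.7993e+02 7.0000e-02]
```

```bash
python3 -m handwheel '0 0 0 0 0.07;0 0 0 0 0.07;0 0 0 0 0.07;0 0 0 0 0.07;0 0 0 0 0.07;0 0 0 0 0.07;0 0 0 0 0.07;0 0 0 0 0.07'
python3 -m handwheel '0 0 -0.03 0 0.07;0 0 -0.07 0 0.07;0 0 -0.11 0 0.07;0 0 -0.14 0 0.07;0 0 -0.14 0 0.07;0 0 -0.14 0 0.07'
python3 go.py .45 0.1 .2 100;python3 go.py .5068 -.361 .2 18.8
```

```text
time_s: 9.28
tool_pos: [0.4689, 0.3734, 0.0667]
tool_rot: [-180.0, -0.0, -176.2]
force: [-0.3, -0.4, 0.1]
grip_width: 0.0672
grasp_force: 0.0
time_s: 9.78
tool_pos: [0.4701, 0.3744, 0.2094]
tool_rot: [179.8, 0.2, -176.2]
force: [-0.6, 0.7, -0.1]
grip_width: 0.0699
grasp_force: 0.0
shift [ 0.0381 -0.2725  0.0083] turn 83.77 rows 6.601038230669466 11.699195098815913 t 9.78 tilt [179.81   0.23]
shift [ 0.0117 -0.7362  0.0069] turn 164.97 rows 17.658088011235556 23.03997722172094 t 9.78 tilt [179.81   0.23]
```

```bash
python3 -m handwheel '0.0057 -0.33 0.007 60 0.07;0.0057 -0.33 0.007 60 0.07;0.0057 -0.33 0.007 60 0.07;0.0057 -0.33 0.007 60 0.07;0.0057 -0.33 0.007 60 0.07;0.0057 -0.33 0.007 60 0.07;0.0057 -0.33 0.007 60 0.07;0.0057 -0.33 0.007 60 0.07'
python3 go.py .5068 -.361 .2 18.8
```

```text
time_s: 10.45
tool_pos: [0.4836, 0.0411, 0.1981]
tool_rot: [-179.9, -0.1, 126.1]
force: [0.9, -0.1, 0.6]
grip_width: 0.0702
grasp_force: 0.0
shift [-0.3386 -0.2181 -0.0017] turn 107.28 rows 9.658588420210284 14.983171555779643 t 10.45 tilt [-1.7986e+02 -5.0000e-02]
```

Run:
```python
from h import *
im=cv2.resize(read_camera("top")["color"][205:295,125:205],None,fx=5,fy=5)
hsv=cv2.cvtColor(im,cv2.COLOR_BGR2HSV)
m=cv2.inRange(hsv,(0,100,60),(8,255,255))|cv2.inRange(hsv,(174,100,60),(180,255,255))
k=np.vstack([c for c in cv2.findContours(m,0,2)[0] if cv2.contourArea(c)>100]);print("brush red",cv2.boundingRect(k))
```

```text
brush red (148, 73, 77, 329)
```

```bash
python3 -m handwheel '-0.3386 -0.2181 0 57 0.07;-0.3386 -0.2181 0 57 0.07;-0.3386 -0.2181 0 57 0.07;-0.3386 -0.2181 0 57 0.07;-0.3386 -0.2181 0 57 0.07;-0.3386 -0.2181 0 57 0.07;-0.3386 -0.2181 0 57 0.07;-0.3386 -0.2181 0 57 0.07'
python3 go.py .5068 -.361 .14 18.8
```

```text
time_s: 11.17
tool_pos: [0.5057, -0.29, 0.1983]
tool_rot: [-179.9, -0.0, 69.2]
force: [1.0, 0.6, 0.1]
grip_width: 0.0698
grasp_force: 0.0
shift [-0.0659  0.0264  0.0583] turn 50.39 rows 2.2028470997139924 7.037226167335527 t 11.17 tilt [-1.7989e+02 -1.0000e-02]
```

```bash
python3 -m handwheel '-0.0659 0.0264 0.058 50.4 0.07;-0.0659 0.0264 0.058 50.4 0.07;-0.0659 0.0264 0.058 50.4 0.07;-0.0659 0.0264 0.058 50.4 0.07;-0.0659 0.0264 0.058 50.4 0.07;-0.0659 0.0264 0.058 50.4 0.07;-0.0659 0.0264 0.058 50.4 0.07;-0.0659 0.0264 0.058 50.4 0.07'
python3 -m handwheel '0 0 0 0 0.07;0 0 0 0 0.07'
python3 go.py .5068 -.361 .057 18.8
```

```text
time_s: 11.83
tool_pos: [0.5073, -0.3591, 0.1398]
tool_rot: [-179.9, 0.2, 18.9]
force: [-0.0, 0.4, -0.2]
grip_width: 0.0697
grasp_force: 0.0
time_s: 12.0
tool_pos: [0.5078, -0.3593, 0.1408]
tool_rot: [-179.9, 0.1, 19.3]
force: [-0.6, 0.1, -0.0]
grip_width: 0.0696
grasp_force: 0.0
shift [-0.0014  0.0014  0.0838] turn 0.47 rows 2.011177293612231 0.06612466180433578 t 12.0 tilt [-1.7994e+02  6.0000e-02]
```

```bash
python3 -m handwheel '-0.0014 0.0014 0.03 0.4 0.07;-0.0014 0.0014 0.06 0.4 0.07;-0.0014 0.0014 0.08 0.4 0.07;-0.0014 0.0014 0.083 0.4 0.07;-0.0014 0.0014 0.083 0.4 0.07;-0.0014 0.0014 0.083 0.4 0.02;-0.0014 0.0014 0.083 0.4 0.02;-0.0014 0.0014 0.083 0.4 0.02' 35
python3 -m handwheel '0 0 0 0 0.02;0 0 0 0 0.02;0 0 0 0 0.02;0 0 0 0 0.02;0 0 0 0 0.02;0 0 0 0 0.02'
python3 go.py .5068 -.361 .057 18.8
```

```text
time_s: 12.67
tool_pos: [0.5082, -0.3623, 0.0605]
tool_rot: [179.9, -0.1, 18.7]
force: [-0.3, -0.1, 0.8]
grip_width: 0.0577
grasp_force: 0.0
time_s: 13.17
tool_pos: [0.5073, -0.3613, 0.0589]
tool_rot: [-180.0, -0.0, 18.7]
force: [-0.7, 1.7, 2.9]
grip_width: 0.0298
grasp_force: 35.0
shift [-0.0004 -0.0005  0.0019] turn -0.11 rows 0.04754533958754708 0.015814216579282593 t 13.17 tilt [-1.7997e+02 -2.0000e-02]
```

```bash
python3 -m handwheel '0 0 -0.03 0 0.02;0 0 -0.07 0 0.02;0 0 -0.11 0 0.02;0 0 -0.12 0 0.02;0 0 -0.12 0 0.02'
python3 - <<'E'
from go import *
b=np.load("board.npz");B,R=b["B"],b["R"]
go(*(B+R@[.03,.03]),.17,8.2)
E
```

```text
time_s: 13.58
tool_pos: [0.5087, -0.3634, 0.1824]
tool_rot: [179.7, -0.3, 18.7]
force: [-0.5, -0.9, -1.9]
grip_width: 0.0296
grasp_force: 35.0
shift [ 0.1819 -0.3814  0.0113] turn 10.46 rows 10.136408407475331 1.46144568033878 t 13.58 tilt [179.71  -0.27]
```

```bash
python3 -m handwheel '0.1819 -0.3814 0 10.5 0.02;0.1819 -0.3814 0 10.5 0.02;0.1819 -0.3814 0 10.5 0.02;0.1819 -0.3814 0 10.5 0.02;0.1819 -0.3814 0 10.5 0.02;0.1819 -0.3814 0 10.5 0.02;0.1819 -0.3814 0 10.5 0.02;0.1819 -0.3814 0 10.5 0.02'
python3 -m handwheel '0 0 0 0 0.02;0 0 0 0 0.02'
python3 - <<'E'
from go import *
b=np.load("board.npz");B,R=b["B"],b["R"]
go(*(B+R@[.03,.03]),.107,8.2)
E
```

```text
time_s: 14.25
tool_pos: [0.545, -0.0309, 0.1767]
tool_rot: [-180.0, 0.2, 8.2]
force: [0.8, 0.9, -2.1]
grip_width: 0.0301
grasp_force: 35.0
time_s: 14.42
tool_pos: [0.5455, -0.0292, 0.1764]
tool_rot: [-180.0, 0.2, 8.6]
force: [-0.5, -0.4, -2.0]
grip_width: 0.0297
grasp_force: 35.0
shift [ 0.0266 -0.0823  0.0694] turn 0.41 rows 2.658330771399313 0.056845474416694415 t 14.42 tilt [-179.97    0.2 ]
```

```bash
python3 -m handwheel '0.0266 -0.04 0 0.4 0.02;0.0266 -0.0823 0 0.4 0.02;0.0266 -0.0823 0 0.4 0.02;0.0266 -0.0823 0.03 0.4 0.02;0.0266 -0.0823 0.05 0.4 0.02;0.0266 -0.0823 0.065 0.4 0.02;0.0266 -0.0823 0.069 0.4 0.02;0.0266 -0.0823 0.069 0.4 0.02'
python3 -m handwheel '0 0 0 0 0.02;0 0 0 0 0.02'
python3 - <<'E'
from go import *
b=np.load("board.npz");B,R=b["B"],b["R"]
print((env.get_obs()["tool_pos"][:2]-B)@R); go(*(B+R@[.03,.03]),.1035,8.2)
E
```

```text
time_s: 15.08
tool_pos: [0.5594, 0.0501, 0.1076]
tool_rot: [179.9, 0.2, 7.7]
force: [0.2, -0.1, -1.0]
grip_width: 0.0296
grasp_force: 35.0
time_s: 15.25
tool_pos: [0.5618, 0.0512, 0.1106]
tool_rot: [-180.0, -0.1, 7.7]
force: [0.2, -0.5, -2.2]
grip_width: 0.0298
grasp_force: 35.0
[0.0319519 0.0247709]
shift [-0.002  -0.0052  0.0071] turn -0.48 rows 0.2173991924351003 0.0665840933530077 t 15.25 tilt [-1.8e+02 -9.0e-02]
```

```bash
python3 -m handwheel '0 0 0.003 -0.5 0.02;0 0 0.005 -0.5 0.02;0 0 0.007 -0.5 0.02;0 0 0.007 -0.5 0.02;0 0 0.007 -0.5 0.02'
python3 go.py .5618 .0512 .1035 8.2
```

```text
time_s: 15.67
tool_pos: [0.5618, 0.052, 0.1039]
tool_rot: [-180.0, -0.1, 8.3]
force: [-2.2, -0.0, 6.7]
grip_width: 0.0298
grasp_force: 35.0
shift [-0.0001  0.0008  0.0004] turn 0.08 rows 0.021653604841718584 0.011350455790383874 t 15.67 tilt [-1.7996e+02 -9.0000e-02]
```

```bash
python3 -m handwheel '0.005 -0.007 0 0 0.02;0.010 -0.014 0 0 0.02;0.015 -0.021 0 0 0.02;0.020 -0.026 0 0 0.02;0.023 -0.030 0 0 0.02;0.023 -0.030 0 0 0.02;0.023 -0.030 0 0 0.02'
cat > st.py <<'E'
from go import *
b=np.load("board.npz");B,R=b["B"],b["R"];o=env.get_obs()
print("board",(o["tool_pos"][:2]-B)@R,o["tool_pos"][2],"F",R.T@o["force"][:2],o["force"][2],"yaw",o["tool_rot"],"tq",o["wrist_torque"].round(2))
E
python3 st.py
```

```text
time_s: 16.25
tool_pos: [0.5813, 0.0865, 0.1039]
tool_rot: [-179.9, -0.2, 8.4]
force: [1.0, 1.5, 5.4]
grip_width: 0.0298
grasp_force: 35.0
board [0.0562611  0.05694611] 0.1038938004482813 F [1.17249061 1.36094146] 5.437825277564687 yaw [-179.94548222   -0.20210651    8.35377176] tq [0.12 0.1  0.05]
```

```bash
python3 -m handwheel '0.001 -0.001 0 0 0.02;0.002 -0.002 0 0 0.02;0.003 -0.002 0 0 0.02;0.004 -0.003 0 0 0.02;0.004 -0.003 0 0 0.02;0.004 -0.003 0 0 0.02';python3 st.py
```

```text
time_s: 16.75
tool_pos: [0.5841, 0.0887, 0.1039]
tool_rot: [-180.0, -0.1, 8.3]
force: [-1.4, -1.1, 6.7]
grip_width: 0.0299
grasp_force: 35.0
board [0.05926688 0.05866898] 0.10385512734419869 F [-1.54841366 -0.88183943] 6.6598110364692795 yaw [-1.79992077e+02 -9.82440941e-02  8.28793585e+00] tq [-0.26  0.45  0.03]
```

```bash
python3 -m handwheel '0.001 -0.001 0 0 0.02;0.0015 -0.0015 0 0 0.02;0.002 -0.002 0 0 0.02;0.002 -0.002 0 0 0.02;0.002 -0.002 0 0 0.02';python3 st.py
```

```text
time_s: 17.17
tool_pos: [0.5858, 0.0907, 0.1039]
tool_rot: [180.0, -0.1, 8.3]
force: [-0.6, -0.9, 6.7]
grip_width: 0.0298
grasp_force: 35.0
board [0.06125081 0.06041782] 0.10388827492873891 F [-0.67806823 -0.77172911] 6.72470932464485 yaw [ 1.79995508e+02 -1.01386621e-01  8.27744071e+00] tq [-0.27  0.48 -0.  ]
```

```bash
python3 -m handwheel '0.001 -0.001 0 0 0.02;0.0015 -0.0015 0 0 0.02;0.002 -0.002 0 0 0.02;0.002 -0.002 0 0 0.02;0.002 -0.002 0 0 0.02';python3 st.py
```

```text
time_s: 17.58
tool_pos: [0.5875, 0.0929, 0.1039]
tool_rot: [180.0, -0.1, 8.3]
force: [-0.1, -1.4, 6.5]
grip_width: 0.0295
grasp_force: 35.0
board [0.06328233 0.0623783 ] 0.10389667295256641 F [-0.27548452 -1.3450352 ] 6.523861996389153 yaw [ 1.79991674e+02 -1.06185763e-01  8.27609025e+00] tq [-0.33  0.49  0.02]
```

```bash
python3 -m handwheel '0.001 -0.001 0 0 0.02;0.0015 -0.0015 0 0 0.02;0.002 -0.002 0 0 0.02;0.002 -0.002 0 0 0.02;0.002 -0.002 0 0 0.02';python3 st.py
```

```text
time_s: 18.0
tool_pos: [0.5876, 0.0931, 0.1039]
tool_rot: [179.9, 0.1, 8.2]
force: [-6.0, -4.4, 12.0]
grip_width: 0.03
grasp_force: 35.0
board [0.06341202 0.06257873] 0.10391533891671781 F [-6.54667951 -3.52754448] 11.951576364865543 yaw [1.79912565e+02 1.31641359e-01 8.20130951e+00] tq [-0.92  1.47  0.04]
```

```bash
python3 -m handwheel '0.0005 -0.001 0 0 0.02;0.001 -0.002 0 0 0.02;0.001 -0.0025 0 0 0.02;0.001 -0.0025 0 0 0.02;0.001 -0.0025 0 0 0.02';python3 st.py; python3 -m handwheel '0 0 0 0 0.02;0 0 0 0 0.02;0 0 0 0 0.02';python3 st.py
```

```text
time_s: 18.42
tool_pos: [0.5876, 0.0937, 0.104]
tool_rot: [179.8, 0.2, 8.1]
force: [-8.8, -9.2, 14.9]
grip_width: 0.0298
grasp_force: 35.0
board [0.06348681 0.06310152] 0.10401645722327947 F [-10.05146439  -7.89189901] 14.896850875753625 yaw [179.79500551   0.24314799   8.14158035] tq [-1.77  2.    0.07]
time_s: 18.67
tool_pos: [0.5876, 0.0937, 0.104]
tool_rot: [179.8, 0.2, 8.1]
force: [-8.7, -8.0, 15.1]
grip_width: 0.0299
grasp_force: 35.0
board [0.06348459 0.06309756] 0.10401249783785045 F [-9.73605331 -6.65136694] 15.075817570077614 yaw [179.79617742   0.24247706   8.14144995] tq [-1.72  2.03  0.1 ]
```

```bash
python3 -m handwheel '0.0005 -0.001 0 0 0.02;0.0005 -0.0015 0 0 0.02;0.0005 -0.0015 0 0 0.02;0.0005 -0.0015 0 0 0.02';python3 st.py
python3 - <<'E'
from h import *
a=read_camera("top")["color"][140:330,130:400];b=read_camera("scene")["color"][130:350,250:540]
cv2.imwrite("pics/p8.png",np.vstack([cv2.resize(a,(420,295)),cv2.resize(b[:110,:160],(420,289))]))
E
```

```text
time_s: 19.0
tool_pos: [0.5876, 0.0937, 0.1041]
tool_rot: [179.7, 0.3, 8.1]
force: [-11.0, -10.3, 15.8]
grip_width: 0.0295
grasp_force: 35.0
board [0.06351794 0.06314421] 0.1040678758948846 F [-12.31725617  -8.67821962] 15.771573845748394 yaw [179.70565952   0.29717052   8.09651313] tq [-2.19  2.21  0.24]
```

View pics/p8.png

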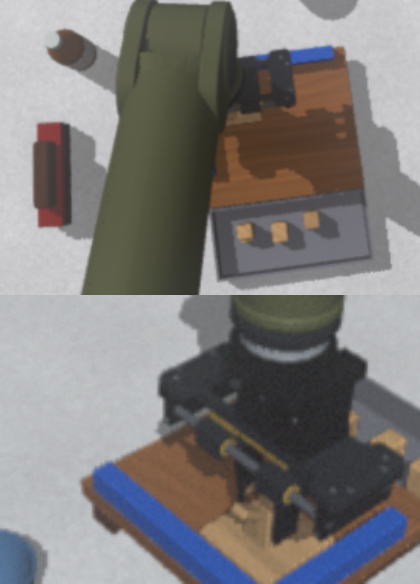

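The top view shows the three offcuts in the tray at (245,232), (279,232) and (311,220), and the brush upright at (50,175). The scene crop shows the plinth flat in the corner at (290,555), against both blue stops. Both force readings are near 10 N, so I'm handing in.

```bash
python3 -c "
from cell import env
print(env.sign_off())"
```

```text
the job is handed in; nothing more can be done
None
```

The job is handed in at about 19 s of robot time: the three offcuts are in the tray, the brush stands on the bench clear of the board, and the figure is gripped in the corner, pressing at about 12 N on the far stop and 9 N on the side stop by the wrist reading; no verdict was returned.

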